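# Unstack machined parts into their kit trays

### The job

Set out the kit: take the stack of nut, bearing and square plate apart and lay each part flat in the empty dark tray of its own shape, and lay the long bar in the long tray too, fully down inside the rims. The bar lies too tight against the blue bin to be gripped where it is; sliding it endways along the bin makes room for the fingers. Leave the mug where it stands.

Things in the scene. Friction and masses are not known exactly. Their poses are not given: they have to be found in the camera images.
- plate: Square aluminium flange plate, 60 x 60 x 20 mm high, a small dark hole near each corner: the bottom of the stack, on the bench. Origin: centre of its underside; x and y along its sides, z up.
- bearing: Round steel ball bearing, 47 mm diameter, 18 mm high, dark seal ring and dark bore on top: the middle of the stack, on the plate. Solid for handling. Origin: centre of its underside, z up.
- nut: Hexagonal dark steel nut, 30 mm across flats, 18 mm high, 20 mm bore: the top of the stack, on the bearing. Origin: centre of its underside, z up; its x axis is square to one pair of flats.
- bar: Long square aluminium bar, 96 x 25 x 25 mm, two dark holes in its top. It lies on the bench with a long side 1 to 3 mm from the side of the blue bin, so there is no finger room there; it is loose and slides easily endways along the bin. Origin: centre of its underside; x along its length, y across, z up.
- bin: Blue parts bin heaped with small hardware, fixed to the bench, 80 (x) x 120 (y) x 50 mm high. Origin: centre of its underside. The bar lies against its -y side, parallel to its x axis, and sticks out 2 to 14 mm past the bin at either end; beyond both ends and on the bar's other side the bench is clear.
- tray_square: Shallow plastic tray, dark inside with a grey rim, fixed to the bench, square, 80 x 80 mm inside, for the plate. Floor 2 mm thick, rim 4 mm wide and 6 mm high above the bench (4 mm above the tray floor). Origin: centre of its underside, on the bench. x and y along its sides.
- tray_round: Shallow plastic tray, dark inside with a grey rim, fixed to the bench, round, 67 mm inside diameter, for the bearing. Floor 2 mm thick, rim 4 mm wide and 6 mm high above the bench (4 mm above the tray floor). Origin: centre of its underside, on the bench. Its heading does not matter.
- tray_hex: Shallow plastic tray, dark inside with a grey rim, fixed to the bench, hexagonal, 50 mm across flats inside, for the nut. Floor 2 mm thick, rim 4 mm wide and 6 mm high above the bench (4 mm above the tray floor). Origin: centre of its underside, on the bench. Its x axis is square to one pair of sides.
- tray_long: Shallow plastic tray, dark inside with a grey rim, fixed to the bench, oblong, 116 (x) x 45 (y) mm inside, for the bar. Floor 2 mm thick, rim 4 mm wide and 6 mm high above the bench (4 mm above the tray floor). Origin: centre of its underside, on the bench. x along its length.
- mug: White ceramic mug standing loose, 80 mm diameter, 90 mm high, with a handle, to be left alone. Origin: centre of its underside.
There are look-alikes about, which are no part of the job. Leave any purple or red look-alike of the bearing alone. Leave any green look-alike of the tray_long alone.

How it is judged:
By the outcome, as a careful person would: the job done as asked, in the order asked, and still so for the second after the job is handed in, with the robot touching nothing.
It also fails if it takes over 112 s, if anything falls off the work surface, if the arm or the gripper's body presses on something with over 40 N, if the wrist force passes 120 N, or if a joint passes its speed limit or range.

### The arm

A 7-joint arm with a two-finger parallel gripper is mounted at the origin on the work surface. World frame = base frame: x ahead of the robot, y to its left, z up, the work surface at z = 0. Lengths are in m, angles in rad, forces in N, time in s.
With the tool pointing down it reaches from about 0.4 to 0.85 m from the base axis. Payload 10.4 kg.
Tool frame: the origin (TCP) lies at the very end of the fingers, on their centre line; the grasp point (between the pads) lies 19 mm behind it; z points along the fingers, y is the line along which they close (so a half turn about z gives the same grasp; the last joint's range is limited). The gripper opens to 85 mm and grips with 20 to 120 N. Pads are 22 mm wide; open, the fingers measure 114 mm over their backs; the gripper's body (76 mm by 85 mm) begins 54 mm behind the grasp point. The pads swing forward as they close: fully open they stand 13 mm farther back than shut.
Start: joints at [1.126, 0.332, -0.065, 1.46, 0.022, 1.35, -0.088], TCP at [0.256, -0.57, 0.231] pointing down, gripper open.
Joint ranges: [-2.6, 2.6], [-0.5, 2.12], [-1.47, 1.34], [0.16, 2.42], [-1.27, 4.41], [0.06, 2.06], [-2.6, 2.6]. Speed limits (rad/s): [2.22, 2.22, 2.79, 2.79, 3.14, 3.14, 3.14].

### API

Orientations are given as a unit quaternion [x, y, z, w].
In Python, from workcell import robot gives the robot as it stands.
- The arm moves only by the tool arm_command, never from a script. Its argument "commands" is a list that holds one entry, the list of rows, each a list of 6 numbers: the shift along the tool's x, y, z each as a share of 80 mm, from -1 to 1, then the turn, a rotation vector about the tool's x, y, z each as a share of pi rad, from -1 to 1. A call has 1 to 12 rows; each row is the pose to reach, as a shift and turn from the pose commanded when the call began, along the tool's axes at that moment, turning the shorter way round; what a row does not reach only later rows make up. A row lasts 1/8 s, in which the tool goes at most 62.5 mm and 10.7 degrees, less where a joint would pass 70% of its speed; a pose out of reach is approached as far as the arm can. A call with a number of a shift or a turn outside -1 to 1 is refused whole. A call with a gripper value outside its range is refused whole. "gripper" is the opening, from 0 (shut) to 1 (fully open), set as the call begins (left out, the last holds). The fingers move at their own pace and stop on an object; "squeeze" is the grip in N (left out, the last holds). Time passes only in rows, so rows that repeat a pose let the fingers close. It gives the time, the measured TCP pose, the force, the opening and the grip force at its end, in the units of the state.
- robot.observe(): the state, without advancing time (a new reading comes with each control period).
- robot.capture(name): name is "scene" or "top"; returns the picture (480x640x3 uint8, red, green, blue); there is no depth.
- robot.camera_params(name): a dict with "K" (3x3 intrinsics, pixels), "origin" and "rotation" of the camera in the world. Camera axes: x right, y down, z forward; pixel columns grow to the right and rows downward; lengths in m; the calibration is good to about 2 mm. A picture is of the moment at which its call begins. camera_params takes no time and is no camera call.
- robot.close_job(): hands the job in; it is judged then, once.
The state is a dict: "time": time; "qpos": joint angles; "joint_vel": joint speeds; "joint_torque": joint torques, N m; "tcp_pos": TCP position; "eef_rot": TCP orientation; "wrist_force": force on the tool from outside, world axes, zero at the start; "wrist_torque": the same for the moment, N m; "opening": finger opening in m; "gripper_force": force on a finger pad.
Only numpy, scipy, OpenCV 4.12 (cv2) and the standard library are available. Lean on these libraries where they do the work, as an engineer would, in place of code of your own. Each camera call takes 0.05 s, during which the arm holds its last target. There are 200 camera calls.

## Working session

There is one attempt and no reset: what is moved stays moved. The work goes in short steps, Python scripts to look and compute and a tool call to move; the robot and the scene stay as the last step left them, time stands still between calls to the robot, and variables do not carry over. Pictures are saved under pics/ and viewed, at most 14 in all, crops included, and the job is handed in when it is done.

Besides the shell and the picture viewer there is one more tool, called after "Call:" by a JSON object that holds its "op" and its "data". arm_command: Moves the arm, as the interface text tells. Its arguments: {"type":"object","properties":{"commands":{"type":"array"},"gripper":{"type":"number"},"squeeze":{"type":"number"}},"required":["commands"]}

```bash
mkdir -p pics
python3 - <<'E'
from workcell import robot
import cv2
for n in("top","scene"):
    cv2.imwrite(f"pics/{n}0.png",robot.capture(n)[:,:,::-1])
    p=robot.camera_params(n);print(n,p)
s=robot.observe();print(s)
E
```

```text
top {'K': array([[611.02959413,   0.        , 317.96983773],
       [  0.        , 611.02959413, 231.80082217],
       [  0.        ,   0.        ,   1.        ]]), 'origin': array([0.38010433, 0.05101498, 1.22463754]), 'rotation': array([-0.69632678,  0.71563278, -0.02931346,  0.04625432])}
scene {'K': array([[541.00103823,   0.        , 323.73942738],
       [  0.        , 541.00103823, 247.48454611],
       [  0.        ,   0.        ,   1.        ]]), 'origin': array([ 0.89560698, -0.4119503 ,  0.72029724]), 'rotation': array([ 0.88224768,  0.30339091, -0.1090141 , -0.34308733])}
{'time': 0.1, 'qpos': array([ 1.12637584,  0.33281785, -0.06470165,  1.46087346,  0.02160903,
        1.34988865, -0.0885416 ]), 'joint_vel': array([-0.00031924,  0.00045745, -0.00059641, -0.00231433,  0.00135429,
       -0.00100544,  0.00019312]), 'joint_torque': array([ 1.57424704e-03, -6.26743555e+01,  4.93660464e-02, -3.92427099e+01,
        1.63698918e-02,  7.01483004e-03,  3.31452054e-05]), 'tcp_pos': array([ 0.25574485, -0.56990781,  0.23058206]), 'eef_rot': array([ 9.77842493e-01,  2.09340971e-01, -1.67602340e-04, -6.23635440e-04]), 'wrist_force': array([0.00696555, 0.68304695, 1.00949858]), 'wrist_torque': array([-0.09006777,  0.00262717, -0.01770853]), 'gripper_force': 0.0, 'opening': 0.08545552367511126}
```

View pics/top0.png

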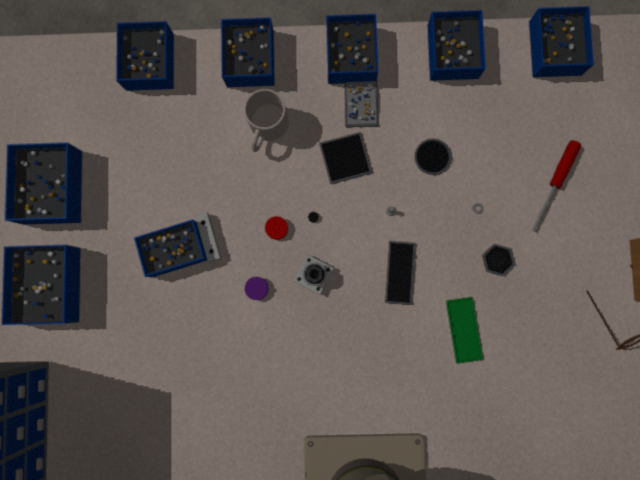

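View pics/scene0.png

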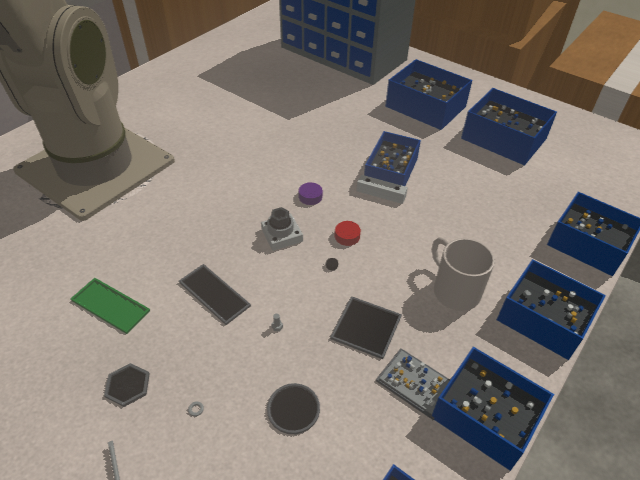

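The top view shows the stack at (314,275), the bar against the bin at (208,240), the square tray at (345,157), the round tray at (433,156), the long tray at (400,272) and the hex tray at (498,260). The look-alikes are purple (257,288), red (277,228) and green (465,330). I'll enlarge to confirm these.

```bash
cat > h.py <<'E'
import numpy as np, cv2
from scipy.spatial.transform import Rotation as R
from workcell import robot
def world(cam,uv,z):
    p=robot.camera_params(cam);K=p['K'];r=R.from_quat(p['rotation']) if np.size(p['rotation'])==4 else R.from_matrix(p['rotation'])
    uv=np.atleast_2d(uv).astype(float)
    d=r.apply(np.c_[uv,np.ones(len(uv))]@np.linalg.inv(K).T)
    o=p['origin'];return o+d*((z-o[2])/d[:,2])[:,None]
def crop(cam,x,y,w,h,k,name):
    im=robot.capture(cam)[:,:,::-1]
    c=cv2.resize(im[y:y+h,x:x+w],None,fx=k,fy=k,interpolation=cv2.INTER_CUBIC)
    for i in range(0,w,10):cv2.line(c,(i*k,0),(i*k,6 if (x+i)%50 else 16),(0,255,255),1)
    for i in range(0,h,10):cv2.line(c,(0,i*k),(6 if (y+i)%50 else 16,i*k),(0,255,255),1)
    cv2.imwrite(f'pics/{name}.png',c)
def delta(pos,yaw=None):
    """shares for moving TCP to pos; tool pointing down with tool x heading yaw"""
    s=robot.observe();r=R.from_quat(s['eef_rot'])
    d=r.inv().apply(np.array(pos)-s['tcp_pos'])/0.08
    t=np.zeros(3)
    if yaw is not None:
        tgt=R.from_euler('z',yaw)*R.from_euler('x',np.pi)
        t=(r.inv()*tgt).as_rotvec()/np.pi
    return d,t
E
python3 - <<'E'
from h import *
crop("top",130,200,220,105,3,'a')  
crop("top",310,120,220,250,2,'b')
im1=cv2.imread('pics/a.png')
im=robot.capture("top")[:,:,::-1]
A=cv2.resize(im[210:280,130:225],None,fx=8,fy=8,interpolation=cv2.INTER_CUBIC); cv2.imwrite('pics/bar.png',A)
A=cv2.resize(im[245:305,240:340],None,fx=8,fy=8,interpolation=cv2.INTER_CUBIC); cv2.imwrite('pics/stack.png',A)
# dark tray blobs
g=cv2.cvtColor(im,cv2.COLOR_BGR2GRAY)
m=(g<60).astype(np.uint8)
n,l,st,c=cv2.connectedComponentsWithStats(m)
for i in range(1,n):
    x,y,w,h,a=st[i]
    if 310<c[i][0]<530 and 120<c[i][1]<310 and a>300:
        cs,_=cv2.findContours((l==i).astype(np.uint8),0,2)
        print(st[i],c[i],world("top",c[i],.002)[0].round(4), cv2.minAreaRect(cs[0]), end=' ')
        b=world("top",cv2.boxPoints(cv2.minAreaRect(cs[0])),.002); print(b[:,:2].round(3).tolist())
E
```

```text
[ 320  133   53   51 1778] [345.77446569 157.89482565] [0.6615 0.0181 0.002 ] ((345.9230651855469, 157.88461303710938), (42.18648910522461, 42.88813781738281), 74.74488067626953) [[0.694, 0.07], [0.715, -0.015], [0.629, -0.034], [0.609, 0.05]]
[415 139  37  36 999] [433.02502503 156.73473473] [ 0.6582 -0.1589  0.002 ] ((433.25006103515625, 156.75001525878906), (35.35533905029297, 34.64822769165039), 45.0) [[0.66, -0.109], [0.71, -0.161], [0.656, -0.209], [0.607, -0.157]]
[ 386  242   30   63 1562] [400.53585147 272.83098592] [ 0.4249 -0.0837  0.002 ] ((400.7987060546875, 273.0199279785156), (26.341524124145508, 61.13096237182617), 3.814074993133545) [[0.367, -0.052], [0.488, -0.065], [0.483, -0.117], [0.362, -0.104]]
[483 245  31  30 700] [498.31       259.74714286] [ 0.4456 -0.2784  0.002 ] ((498.0, 259.5), (29.0, 30.0), 90.0) [[0.476, -0.25], [0.474, -0.309], [0.417, -0.306], [0.418, -0.247]]
[305 264  25  21 374] [315.86363636 273.79679144] [0.4275 0.085  0.002 ] ((316.2059020996094, 274.1764831542969), (23.28342056274414, 19.645383834838867), 14.03624439239502) [[0.414, 0.112], [0.452, 0.102], [0.439, 0.057], [0.402, 0.067]]
```

View pics/bar.png

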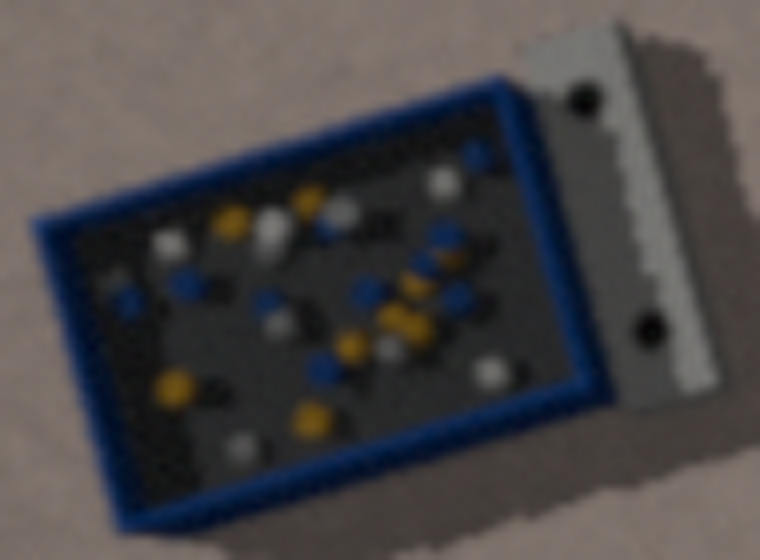

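View pics/stack.png

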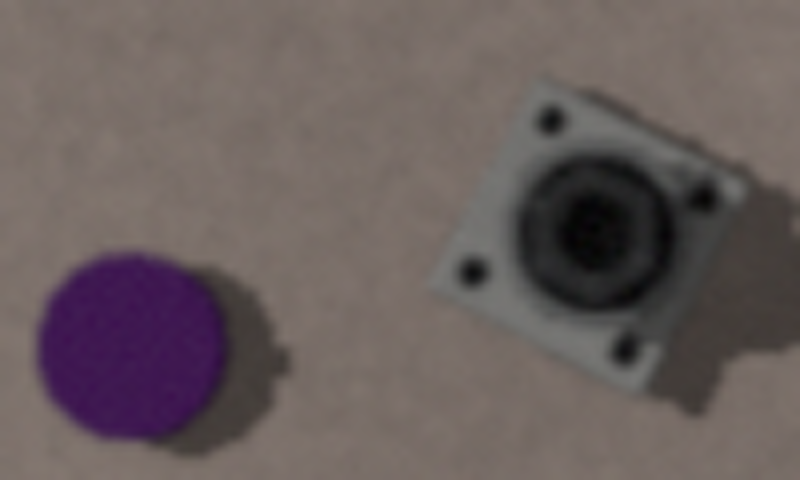

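View pics/b.png

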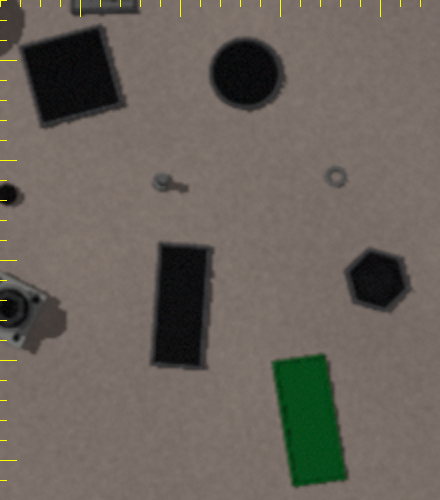

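Run:
```python
from h import *
t=np.mean([robot.capture("top").astype(float) for _ in range(4)],0)
s=np.mean([robot.capture("scene").astype(float) for _ in range(4)],0)
def e(im,x,y,w,h,k):
    c=im[y:y+h,x:x+w]; c=255*np.clip(c/150,0,1)**.5
    return cv2.resize(c,(w*k,h*k),interpolation=cv2.INTER_CUBIC).clip(0,255).astype(np.uint8)[:,:,::-1]
cv2.imwrite('pics/n.png',np.vstack([np.hstack([e(t,299,259,30,30,13),e(s,255,200,50,50,8)[:390,:400]]),e(t,480,240,79,20*2,10)[:210]]))
cv2.imwrite('pics/n.png',np.hstack([e(t,299,259,30,30,13),e(s,260,200,50,50,8)[:390,:400]]))
P=lambda uv,z:world("top",uv,z)[:,:2].round(4)
h=P([(308.9,260.1),(327.9,269.6),(318.1,288.75),(299.1,279)],.02);print('plate',h.mean(0),h.tolist())
print([np.degrees(np.arctan2(*(h[(i+1)%4]-h[i])[::-1])).round(1) for i in range(4)])
b=P([(203.1,222.75),(211.25,251.25)],.025);print('bar',b,b.mean(0),np.degrees(np.arctan2(*(b[0]-b[1])[::-1])))
print('barend',P([((718/8+130),(383/8+210)),(618/8+130,25/8+210)],.025))
print('bin',P(np.array([(500,80),(610,400),(125,525),(38,222)])/8+[130,210],.05))
print('bearing/nut',P([(598/8+240,232/8+245),(592/8+240,230/8+245)],.038),P([(592/8+240,230/8+245)],.056))
print('mug',P([(266,108)],.09))
for th in (40,50,60,70):
    g=t.mean(2)[235:285,475:525]; m=(g<th).astype(np.uint8)
    cs,_=cv2.findContours(m,0,2); c=max(cs,key=cv2.contourArea)[:,0]+[475,235]
    w=P(c,.004);  ang=np.arange(0,60,1.);  ctr=w.mean(0)
    wid=[sum(np.ptp((w-ctr)@[np.cos(np.radians(a+k)),np.sin(np.radians(a+k))]) for k in(0,60,120))/3 for a in ang]
    print('hex',th,((w.max(0)+w.min(0))/2),ang[np.argmin(wid)],min(wid),max(wid))
```

```text
plate [0.425875 0.089225] [[0.4542, 0.0976], [0.4344, 0.0606], [0.3974, 0.0809], [0.4175, 0.1178]]
[np.float64(-118.2), np.float64(151.2), np.float64(61.4), np.float64(-28.8)]
bar [[0.5339 0.306 ]
 [0.4767 0.2901]] [0.5053  0.29805] 15.534442937768025
barend [[0.4631 0.2734]
 [0.553  0.2976]]
bin [[0.5367 0.3214]
 [0.458  0.295 ]
 [0.431  0.4129]
 [0.5052 0.4345]]
bearing/nut [[0.4258 0.0862]
 [0.4263 0.0877]] [[0.4256 0.0871]]
mug [[0.7433 0.1699]]
hex 40 [ 0.44605 -0.2782 ] 43.0 0.04992045179799729 0.054917236348488496
hex 50 [ 0.44605 -0.27735] 42.0 0.05178664763244272 0.05677059503766382
hex 60 [ 0.446  -0.2775] 43.0 0.056752873812162076 0.061098026249201624
hex 70 [ 0.445   -0.27825] 43.0 0.05893299110891479 0.06500048401593862
```

View pics/n.png

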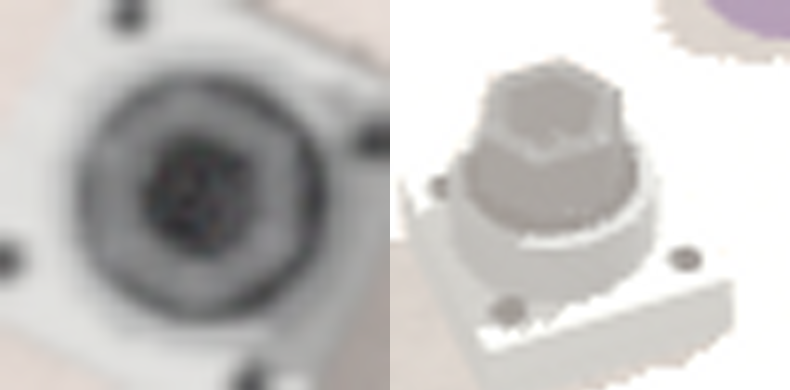

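Run:
```python
from h import *
v=np.array([(560,58),(620,95),(612,128),(545,160),(485,125),(493,80)],float)
uv=np.c_[260+(v[:,0]-390)/8,200+v[:,1]/8]
w=world("scene",uv,.056)[:,:2];c=w.mean(0);print(c,np.linalg.norm(w-c,axis=1).round(4))
a=np.degrees(np.arctan2(*(w-c).T[::-1]));print(a.round(1)%60)
print('flat normals at',(np.degrees(np.angle(np.exp(6j*np.radians(a)).mean()))/6+30)%60)
print(delta([.425,.087,.2],np.radians(0)))
```

```text
[0.42752023 0.08811426] [0.0157 0.0152 0.0147 0.0163 0.0155 0.016 ]
[ 4.6 53.4 12.6  5.  59.3  5.7]
flat normals at 33.54496186475298
(array([ 5.29197167, -6.63013532,  0.39105319]), array([2.17809253e-05, 1.17450520e-06, 1.34252191e-01]))
```

The nut's flat normals are at about 33° mod 60. The stack is at (.426,.087). The bearing I want is the steel one in the stack, not purple (257,288) or red (277,228), and the long tray is the dark one at (400,272), not the green one. Now moving to above the stack.

Call:
{"op": "arm_command", "data": {"commands": [[[0.5,0,0,0,0,0.06],[1,0,0,0,0,0.134],[1,0,0,0,0,0.134],[1,0,0,0,0,0.134]]], "gripper": 0.7, "squeeze": 40}}

```text
time: 1.15
tcp_pos: [0.3291, -0.5374, 0.2313]
eef_rot: [1.0, 0.001, -0.0, 0.0]
wrist_force: [0.1, -0.5, -0.3]
opening: 0.0599
gripper_force: 0.0
```

Call:
{"op": "arm_command", "data": {"commands": [[[0.4,-0.6,0,0,0,0],[0.6,-1,0,0,0,0],[0.6,-1,0,0,0,0]]]}}

```text
time: 1.52
tcp_pos: [0.3784, -0.4553, 0.2318]
eef_rot: [1.0, 0.003, 0.001, -0.0]
wrist_force: [-0.7, -0.0, -0.6]
opening: 0.0598
gripper_force: 0.0
```

Call:
{"op": "arm_command", "data": {"commands": [[[0.4,-0.6,0,0,0,0],[0.6,-1,0,0,0,0],[0.6,-1,0,0,0,0]]]}}

```text
time: 1.9
tcp_pos: [0.4258, -0.376, 0.2316]
eef_rot: [1.0, 0.002, 0.0, -0.0]
wrist_force: [-0.4, -0.4, 0.2]
opening: 0.0602
gripper_force: 0.0
```

Call:
{"op": "arm_command", "data": {"commands": [[[0,-0.6,0,0,0,0],[0,-1,0,0,0,0],[0,-1,0,0,0,0]]]}}

```text
time: 2.28
tcp_pos: [0.4243, -0.2973, 0.2318]
eef_rot: [1.0, 0.001, 0.0, 0.0]
wrist_force: [-1.2, -0.3, 0.3]
opening: 0.06
gripper_force: 0.0
```

Call:
{"op": "arm_command", "data": {"commands": [[[0,-0.6,0,0,0,0],[0,-1,0,0,0,0],[0,-1,0,0,0,0]]]}}

```text
time: 2.65
tcp_pos: [0.4246, -0.2177, 0.2317]
eef_rot: [1.0, 0.001, 0.0, 0.0]
wrist_force: [-0.7, -1.4, 0.1]
opening: 0.0598
gripper_force: 0.0
```

Call:
{"op": "arm_command", "data": {"commands": [[[0,-0.6,0,0,0,0],[0,-1,0,0,0,0],[0,-1,0,0,0,0]]]}}

```text
time: 3.02
tcp_pos: [0.4248, -0.1378, 0.2317]
eef_rot: [1.0, 0.001, 0.0, 0.0]
wrist_force: [-0.1, -0.9, 0.2]
opening: 0.0596
gripper_force: 0.0
```

Call:
{"op": "arm_command", "data": {"commands": [[[0,-0.6,0,0,0,0],[0,-1,0,0,0,0],[0,-1,0,0,0,0]]]}}

```text
time: 3.4
tcp_pos: [0.425, -0.0579, 0.2316]
eef_rot: [1.0, 0.001, 0.0, 0.0]
wrist_force: [0.5, 0.4, 0.2]
opening: 0.0599
gripper_force: 0.0
```

Call:
{"op": "arm_command", "data": {"commands": [[[0,-0.6,0,0,0,0],[0,-1,0,0,0,0],[0,-1,0,0,0,0],[0,-1,0,0,0,0]]]}}

```text
time: 3.9
tcp_pos: [0.4249, 0.0201, 0.2312]
eef_rot: [1.0, -0.001, -0.0, 0.0]
wrist_force: [0.0, -0.3, 0.5]
opening: 0.0594
gripper_force: 0.0
```

Call:
{"op": "arm_command", "data": {"commands": [[[0,-0.5,0.5,0,0,-0.02],[0.015,-0.84,1,0,0,-0.02],[0.015,-0.84,1,0,0,-0.02],[0.015,-0.84,1,0,0,-0.02]]]}}

```text
time: 4.4
tcp_pos: [0.4263, 0.088, 0.1518]
eef_rot: [1.0, 0.031, 0.0, 0.0]
wrist_force: [-0.7, 0.2, -0.5]
opening: 0.0595
gripper_force: 0.0
```

Call:
{"op": "arm_command", "data": {"commands": [[[0,0,0.5,0,0,0],[0,0,0.9,0,0,0],[0,0,0.9,0,0,0],[0,0,0.9,0,0,0]]]}}

```text
time: 4.9
tcp_pos: [0.4269, 0.0893, 0.081]
eef_rot: [1.0, 0.031, 0.001, 0.0]
wrist_force: [-0.8, -0.0, 0.9]
opening: 0.0594
gripper_force: 0.0
```

Run:
```python
from h import *
print(robot.observe()['tcp_pos'],delta([.4262,.0875,.044],np.radians(3.5)))
a=robot.capture("scene")[150:270,215:335,::-1];b=robot.capture("top")[225:325,265:365,::-1]
f=lambda x:cv2.resize(x,(400,400),interpolation=cv2.INTER_CUBIC)
cv2.imwrite('pics/g1.png',np.clip(np.hstack([f(a),f(b)])*1.6,0,255))
```

```text
[0.42689854 0.08925636 0.08101107] (array([-0.01112115,  0.02130243,  0.46261753]), array([ 4.45426964e-05, -7.14639681e-04,  3.98735334e-04]))[ WARN:0@3.737] global loadsave.cpp:1063 imwrite_ Unsupported depth image for selected encoder is fallbacked to CV_8U.
```

View pics/g1.png

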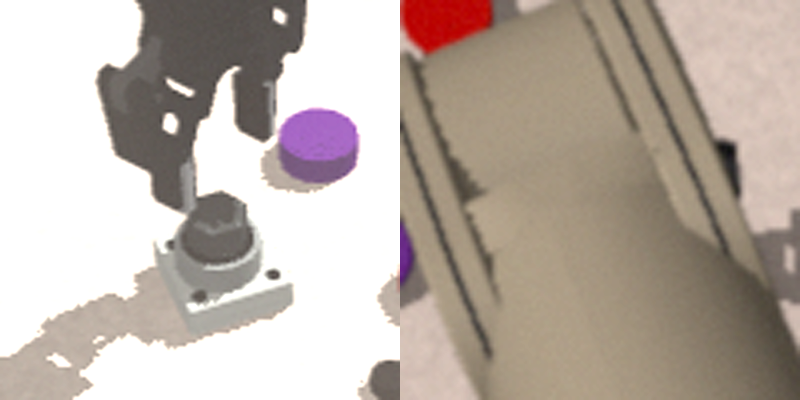

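The fingers straddle the nut. I'll go down and grip.

Call:
{"op": "arm_command", "data": {"commands": [[[-0.01,0.02,0.25,0,0,0],[-0.01,0.02,0.46,0,0,0],[-0.01,0.02,0.46,0,0,0]]]}}

```text
time: 5.38
tcp_pos: [0.4243, 0.088, 0.0419]
eef_rot: [0.999, 0.032, -0.001, 0.0]
wrist_force: [-0.1, -0.2, 0.1]
opening: 0.0597
gripper_force: 0.0
```

Call:
{"op": "arm_command", "data": {"commands": [[[0,0,0,0,0,0],[0,0,0,0,0,0],[0,0,0,0,0,0],[0,0,0,0,0,0],[0,0,0,0,0,0],[0,0,0,0,0,0]]], "gripper": 0}}

```text
time: 6.12
tcp_pos: [0.4255, 0.0883, 0.0434]
eef_rot: [0.999, 0.032, 0.001, 0.0]
wrist_force: [-2.4, 0.1, 6.1]
opening: 0.029
gripper_force: 39.5
```

Run:
```python
from h import *
print(robot.observe()['tcp_pos'])
a=robot.capture("scene")[150:270,215:335,::-1].astype(float)
cv2.imwrite('pics/g2.png',np.clip(cv2.resize(a,(480,480),interpolation=cv2.INTER_CUBIC)*1.6,0,255).astype(np.uint8))
```

```text
[0.42546059 0.08830461 0.04335378]
```

View pics/g2.png

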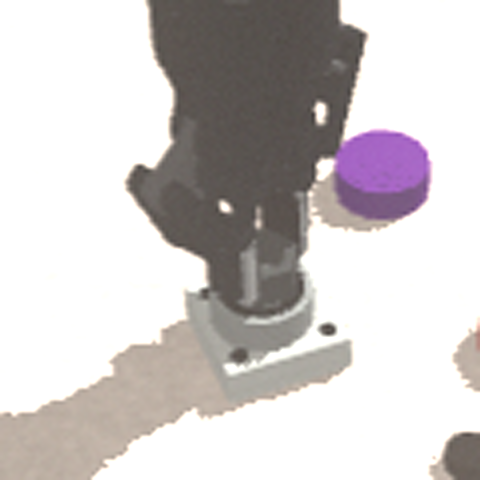

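The nut is gripped (opening 29 mm, 39.5 N). I'll lift it and carry it to the hex tray.

Call:
{"op": "arm_command", "data": {"commands": [[[0,0,-0.4,0,0,0],[0,0,-1,0,0,0],[0,0,-1,0,0,0]]]}}

```text
time: 6.55
tcp_pos: [0.4272, 0.0887, 0.126]
eef_rot: [0.999, 0.032, 0.003, 0.0]
wrist_force: [0.4, -0.5, -1.3]
opening: 0.0291
gripper_force: 40.0
```

Call:
{"op": "arm_command", "data": {"commands": [[[0,0.5,0,0,0,0],[0,1,0,0,0,0],[0,1,0,0,0,0]]]}}

```text
time: 6.92
tcp_pos: [0.4296, 0.0056, 0.1219]
eef_rot: [1.0, 0.029, -0.0, 0.0]
wrist_force: [-0.3, 0.6, -0.3]
opening: 0.0288
gripper_force: 40.0
```

Call:
{"op": "arm_command", "data": {"commands": [[[0,0.6,0,0,0,0],[0,1,0,0,0,0],[0,1,0,0,0,0]]]}}

```text
time: 7.3
tcp_pos: [0.4348, -0.0728, 0.122]
eef_rot: [1.0, 0.03, -0.0, -0.0]
wrist_force: [-0.2, 0.1, -1.2]
opening: 0.0289
gripper_force: 40.0
```

Call:
{"op": "arm_command", "data": {"commands": [[[0,0.6,0,0,0,0],[0,1,0,0,0,0],[0,1,0,0,0,0]]]}}

```text
time: 7.68
tcp_pos: [0.4401, -0.1519, 0.1221]
eef_rot: [1.0, 0.031, -0.0, -0.0]
wrist_force: [0.5, 0.6, -0.3]
opening: 0.0285
gripper_force: 40.0
```

Call:
{"op": "arm_command", "data": {"commands": [[[0,0.6,0,0,0,0],[0,1,0,0,0,0],[0,1,0,0,0,0]]]}}

```text
time: 8.05
tcp_pos: [0.4455, -0.2313, 0.1222]
eef_rot: [1.0, 0.031, -0.0, -0.0]
wrist_force: [0.6, 0.5, -1.8]
opening: 0.029
gripper_force: 40.0
```

Call:
{"op": "arm_command", "data": {"commands": [[[-0.04,0.58,0.3,0,0,-0.05],[-0.04,0.58,0.6,0,0,-0.05],[-0.04,0.58,0.6,0,0,-0.05],[-0.04,0.58,0.6,0,0,-0.05]]]}}

```text
time: 8.55
tcp_pos: [0.4461, -0.276, 0.0754]
eef_rot: [0.994, 0.111, 0.001, -0.0]
wrist_force: [0.6, 0.2, 0.1]
opening: 0.029
gripper_force: 40.0
```

Run:
```python
from h import *
s=robot.observe();print(s['tcp_pos'],s['opening'],delta([.4455,-.278,.0085],np.radians(13)))
```

```text
[ 0.44606375 -0.27600027  0.07542985] 0.029003315319833974 (array([-0.01323892,  0.0227597 ,  0.83661192]), array([ 2.38026454e-05, -3.19893241e-04, -1.27478720e-03]))
```

Call:
{"op": "arm_command", "data": {"commands": [[[-0.01,0.02,0.4,0,0,0],[-0.01,0.02,0.7,0,0,0],[-0.01,0.02,0.8,0,0,0],[-0.01,0.02,0.835,0,0,0],[-0.01,0.02,0.835,0,0,0],[-0.01,0.02,0.835,0,0,0]]]}}

```text
time: 9.3
tcp_pos: [0.4451, -0.2797, 0.0086]
eef_rot: [0.994, 0.11, 0.001, 0.0]
wrist_force: [-0.3, -0.6, -0.3]
opening: 0.0288
gripper_force: 40.0
```

Call:
{"op": "arm_command", "data": {"commands": [[[0,0,0,0,0,0],[0,0,0,0,0,0],[0,0,0,0,0,0],[0,0,0,0,0,0]]], "gripper": 0.55}}

```text
time: 9.8
tcp_pos: [0.4446, -0.2795, 0.0077]
eef_rot: [0.994, 0.11, 0.0, 0.0]
wrist_force: [-0.1, 0.3, -0.5]
opening: 0.0468
gripper_force: 0.0
```

Call:
{"op": "arm_command", "data": {"commands": [[[0,0,-0.4,0,0,0],[0,0,-1,0,0,0],[0,0,-1,0,0,0]]]}}

```text
time: 10.18
tcp_pos: [0.4467, -0.2806, 0.0913]
eef_rot: [0.994, 0.11, 0.003, 0.002]
wrist_force: [0.1, 0.1, -0.5]
opening: 0.0471
gripper_force: 0.0
```

Run:
```python
from h import *
print(delta([.4258,.0872,.1],np.radians(61.4)))
print(delta([.4258,.0872,.1],np.radians(3.5)))
```

```text
(array([ 0.75192079, -4.54326593, -0.12694364]), array([ 0.00202731, -0.00071407, -0.27087627]))
(array([ 0.75192079, -4.54326593, -0.12694364]), array([ 0.0013871 , -0.00155978,  0.05078923]))
```

Nut placed. Next is the bearing.

Call:
{"op": "arm_command", "data": {"commands": [[[0.1,-0.5,0,0,0,0],[0.19,-1,0,0,0,0],[0.19,-1,0,0,0,0]]], "gripper": 0.85}}

```text
time: 10.55
tcp_pos: [0.4417, -0.1951, 0.0871]
eef_rot: [0.994, 0.112, -0.0, -0.0]
wrist_force: [0.5, -0.7, -0.9]
opening: 0.073
gripper_force: 0.0
```

Call:
{"op": "arm_command", "data": {"commands": [[[0.1,-0.6,0,0,0,0],[0.19,-1,0,0,0,0],[0.19,-1,0,0,0,0]]]}}

```text
time: 10.92
tcp_pos: [0.4392, -0.1152, 0.0873]
eef_rot: [0.994, 0.112, -0.0, -0.0]
wrist_force: [0.2, -0.7, 0.3]
opening: 0.0727
gripper_force: 0.0
```

Call:
{"op": "arm_command", "data": {"commands": [[[0.1,-0.6,0,0,0,0],[0.19,-1,0,0,0,0],[0.19,-1,0,0,0,0]]]}}

```text
time: 11.3
tcp_pos: [0.4368, -0.0345, 0.0875]
eef_rot: [0.994, 0.111, 0.0, -0.0]
wrist_force: [-0.1, -0.3, -0.3]
opening: 0.0724
gripper_force: 0.0
```

Call:
{"op": "arm_command", "data": {"commands": [[[0.1,-0.6,0,0,0,0],[0.19,-1,0,0,0,0],[0.19,-1,0,0,0,0]]]}}

```text
time: 11.68
tcp_pos: [0.4343, 0.0465, 0.0876]
eef_rot: [0.994, 0.111, 0.0, -0.0]
wrist_force: [1.6, -1.0, -0.3]
opening: 0.0726
gripper_force: 0.0
```

Call:
{"op": "arm_command", "data": {"commands": [[[0,-0.54,0,0,0,0],[0,-0.54,0,0,0,0],[0,-0.54,0,0,0,0],[0,-0.54,0,0,0,0]]]}}

```text
time: 12.18
tcp_pos: [0.4247, 0.0866, 0.0876]
eef_rot: [0.994, 0.109, -0.0, 0.0]
wrist_force: [-0.0, -0.5, -0.8]
opening: 0.0725
gripper_force: 0.0
```

Run:
```python
from h import *
s=robot.observe();print(s['tcp_pos'],s['opening'],delta([.4258,.0872,.0245],np.radians(13)))
```

```text
[0.42473301 0.08661197 0.08755424] 0.07247826751379707 (array([ 0.01480254, -0.00450984,  0.78817318]), array([ 8.94209747e-05,  7.70801493e-05, -2.73781192e-03]))
```

Call:
{"op": "arm_command", "data": {"commands": [[[0.01,0,0.4,0,0,0],[0.01,0,0.7,0,0,0],[0.01,0,0.78,0,0,0],[0.01,0,0.78,0,0,0],[0.01,0,0.78,0,0,0]]]}}

```text
time: 12.8
tcp_pos: [0.4259, 0.0884, 0.0262]
eef_rot: [0.994, 0.11, 0.001, 0.0]
wrist_force: [0.3, 1.2, 0.7]
opening: 0.0725
gripper_force: 0.0
```

Call:
{"op": "arm_command", "data": {"commands": [[[0,0,0,0,0,0],[0,0,0,0,0,0],[0,0,0,0,0,0],[0,0,0,0,0,0],[0,0,0,0,0,0]]], "gripper": 0}}

```text
time: 13.42
tcp_pos: [0.4256, 0.0884, 0.0262]
eef_rot: [0.994, 0.11, 0.0, 0.0]
wrist_force: [-2.2, -1.9, 10.6]
opening: 0.0452
gripper_force: 39.3
```

Call:
{"op": "arm_command", "data": {"commands": [[[0,0,-0.4,0,0,0],[0,0,-1,0,0,0],[0,0,-1,0,0,0],[0,0,-1,0,0,0]]]}}

```text
time: 13.92
tcp_pos: [0.4249, 0.0882, 0.1049]
eef_rot: [0.994, 0.11, -0.0, 0.0]
wrist_force: [-0.2, 0.3, -1.2]
opening: 0.0451
gripper_force: 42.0
```

Run:
```python
from h import *
s=robot.observe();print(s['tcp_pos'],s['opening'],delta([.6582,-.1589,.0075],np.radians(13)))
a=robot.capture("scene")[120:270,200:350,::-1].astype(float)
cv2.imwrite('pics/g3.png',np.clip(cv2.resize(a,(450,450),interpolation=cv2.INTER_CUBIC)*1.6,0,255).astype(np.uint8))
```

```text
[0.42487847 0.08815542 0.10489176] 0.04508802050590345 (array([2.17041916, 3.6507814 , 1.2190775 ]), array([ 1.70905766e-04,  4.18068694e-05, -2.01729946e-03]))
```

View pics/g3.png

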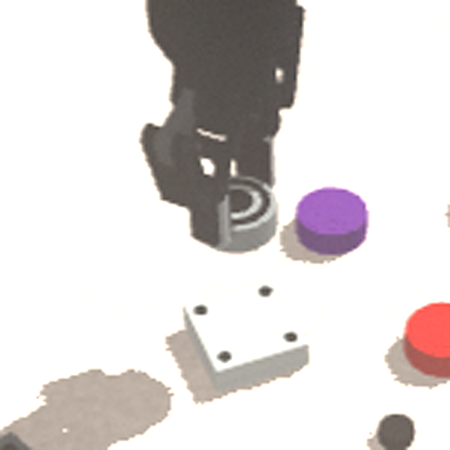

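The steel bearing is held level, and the plate stayed in place. I'll carry it to the round tray.

Call:
{"op": "arm_command", "data": {"commands": [[[0.25,0.4,0,0,0,0],[0.54,0.91,0,0,0,0],[0.54,0.91,0,0,0,0]]]}}

```text
time: 14.35
tcp_pos: [0.4839, 0.024, 0.1037]
eef_rot: [0.994, 0.108, -0.001, -0.0]
wrist_force: [-1.2, 0.8, -1.5]
opening: 0.0449
gripper_force: 42.0
```

Call:
{"op": "arm_command", "data": {"commands": [[[0.25,0.4,0,0,0,0],[0.54,0.91,0,0,0,0],[0.54,0.91,0,0,0,0]]]}}

```text
time: 14.72
tcp_pos: [0.5418, -0.0373, 0.1036]
eef_rot: [0.994, 0.108, -0.001, -0.0]
wrist_force: [-0.4, -0.3, -1.6]
opening: 0.0449
gripper_force: 42.0
```

Call:
{"op": "arm_command", "data": {"commands": [[[0.25,0.4,0,0,0,0],[0.54,0.91,0,0,0,0],[0.54,0.91,0,0,0,0]]]}}

```text
time: 15.1
tcp_pos: [0.5996, -0.0985, 0.1036]
eef_rot: [0.994, 0.109, -0.001, -0.0]
wrist_force: [-0.8, 0.4, -0.7]
opening: 0.0451
gripper_force: 42.0
```

Call:
{"op": "arm_command", "data": {"commands": [[[0.25,0.4,0.2,0,0,0],[0.54,0.91,0.5,0,0,0],[0.54,0.91,0.5,0,0,0],[0.54,0.91,0.5,0,0,0],[0.54,0.91,0.5,0,0,0]]]}}

```text
time: 15.72
tcp_pos: [0.6575, -0.156, 0.0661]
eef_rot: [0.994, 0.111, 0.0, -0.0]
wrist_force: [0.7, -0.0, -0.6]
opening: 0.0452
gripper_force: 42.0
```

Run:
```python
from h import *
s=robot.observe();print(s['tcp_pos'],s['opening'],delta([.6582,-.1589,.0085],np.radians(13)))
```

```text
[ 0.65746873 -0.15597183  0.06607147] 0.04520204381068166 (array([2.08063784e-04, 3.79697026e-02, 7.19630579e-01]), array([-0.00011115, -0.00027432, -0.00130645]))
```

Call:
{"op": "arm_command", "data": {"commands": [[[0,0.035,0.4,0,0,0],[0,0.035,0.6,0,0,0],[0,0.035,0.69,0,0,0],[0,0.035,0.72,0,0,0],[0,0.035,0.72,0,0,0],[0,0.035,0.72,0,0,0]]]}}

```text
time: 16.48
tcp_pos: [0.6587, -0.1606, 0.0085]
eef_rot: [0.994, 0.11, 0.001, 0.0]
wrist_force: [-0.2, 0.3, 1.3]
opening: 0.0449
gripper_force: 42.1
```

Call:
{"op": "arm_command", "data": {"commands": [[[0,0,0,0,0,0],[0,0,0,0,0,0],[0,0,0,0,0,0],[0,0,0,0,0,0]]], "gripper": 0.75}}

```text
time: 16.98
tcp_pos: [0.6581, -0.1607, 0.0077]
eef_rot: [0.994, 0.11, 0.0, 0.0]
wrist_force: [-1.0, 0.2, 0.0]
opening: 0.0642
gripper_force: 0.0
```

Call:
{"op": "arm_command", "data": {"commands": [[[0,0,-0.4,0,0,0],[0,0,-1,0,0,0],[0,0,-1,0,0,0],[0,0,-1,0,0,0]]], "gripper": 1}}

```text
time: 17.48
tcp_pos: [0.6579, -0.1606, 0.0874]
eef_rot: [0.994, 0.11, -0.0, 0.0]
wrist_force: [-1.0, 0.0, -1.0]
opening: 0.0852
gripper_force: 0.0
```

Run:
```python
from h import *
for y in (-28.7,61.4): print(delta([.4259,.0892,.1],np.radians(y)))
a=robot.capture("scene").astype(float)
t=robot.capture("top").astype(float)[240:310,270:360]
a=cv2.resize(a[190:460,40:340,::-1],(500,450));t=cv2.resize(t[:,:,::-1],(300,233),interpolation=cv2.INTER_CUBIC);o=np.zeros((450,800,3));o[:,:500]=a;o[:233,500:]=t
cv2.imwrite('pics/g4.png',np.clip(o*1.4,0,255).astype(np.uint8))
```

```text
(array([-2.14574471, -3.68214667, -0.15731082]), array([7.32711677e-05, 7.48153124e-05, 2.29699849e-01]))
(array([-2.14574471, -3.68214667, -0.15731082]), array([-1.19342732e-06,  1.05612244e-04, -2.70855702e-01]))
```

View pics/g4.png

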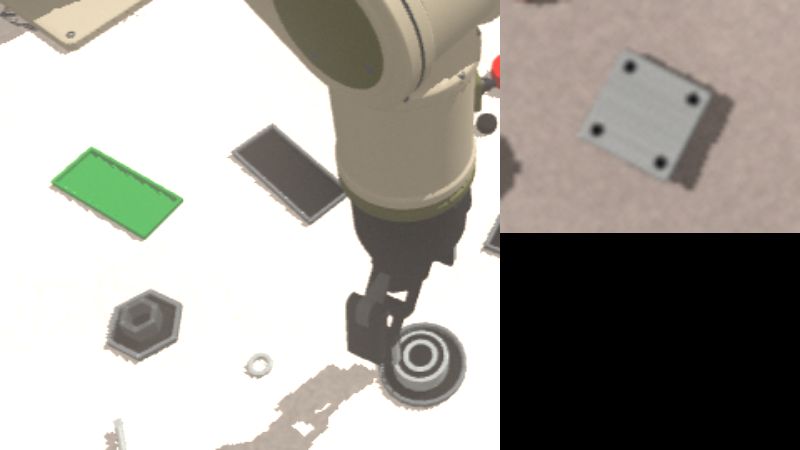

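The bearing and nut sit in their trays, and the plate hasn't moved. Now the plate.

Call:
{"op": "arm_command", "data": {"commands": [[[-0.25,-0.4,-0.05,0,0,0],[-0.54,-0.92,-0.05,0,0,0],[-0.54,-0.92,-0.05,0,0,0]]]}}

```text
time: 17.95
tcp_pos: [0.5976, -0.0947, 0.0907]
eef_rot: [0.994, 0.112, -0.001, -0.001]
wrist_force: [-0.2, 0.6, -0.2]
opening: 0.0854
gripper_force: 0.0
```

Call:
{"op": "arm_command", "data": {"commands": [[[-0.25,-0.4,0,0,0,0],[-0.54,-0.92,0,0,0,0],[-0.54,-0.92,0,0,0,0]]]}}

```text
time: 18.32
tcp_pos: [0.5399, -0.0335, 0.0911]
eef_rot: [0.994, 0.112, -0.001, -0.0]
wrist_force: [0.2, -0.0, 0.1]
opening: 0.0855
gripper_force: 0.0
```

Call:
{"op": "arm_command", "data": {"commands": [[[-0.25,-0.4,0,0,0,0],[-0.54,-0.92,0,0,0,0],[-0.54,-0.92,0,0,0,0]]]}}

```text
time: 18.7
tcp_pos: [0.4821, 0.028, 0.0914]
eef_rot: [0.994, 0.112, -0.0, -0.0]
wrist_force: [-0.2, -0.3, -0.3]
opening: 0.0857
gripper_force: 0.0
```

Call:
{"op": "arm_command", "data": {"commands": [[[-0.25,-0.4,0,0,0,-0.05],[-0.54,-0.92,0,0,0,-0.11],[-0.54,-0.92,0,0,0,-0.17],[-0.54,-0.92,0,0,0,-0.23],[-0.54,-0.92,0,0,0,-0.27],[-0.54,-0.92,0,0,0,-0.27]]]}}

```text
time: 19.45
tcp_pos: [0.426, 0.088, 0.0916]
eef_rot: [0.861, 0.508, 0.0, -0.0]
wrist_force: [0.9, -0.4, -0.8]
opening: 0.0854
gripper_force: 0.0
```

Run:
```python
from h import *
s=robot.observe();print(s['tcp_pos'],s['opening'],delta([.4259,.0892,.003],np.radians(61.4)))
```

```text
[0.42597917 0.08795833 0.0916371 ] 0.08541881734204058 (array([ 0.01264844, -0.00812291,  1.10797087]), array([-6.94411770e-05, -1.32974971e-04, -1.62826009e-03]))
```

Call:
{"op": "arm_command", "data": {"commands": [[[0.01,-0.01,0.4,0,0,0],[0.01,-0.01,0.8,0,0,0],[0.01,-0.01,0.8,0,0,0]]]}}

```text
time: 19.82
tcp_pos: [0.4235, 0.0894, 0.0261]
eef_rot: [0.861, 0.508, -0.002, -0.001]
wrist_force: [0.7, 0.5, 0.6]
opening: 0.0853
gripper_force: 0.0
```

Call:
{"op": "arm_command", "data": {"commands": [[[0,0,0.2,0,0,0],[0,0,0.29,0,0,0],[0,0,0.29,0,0,0],[0,0,0.29,0,0,0]]]}}

```text
time: 20.32
tcp_pos: [0.4251, 0.09, 0.0049]
eef_rot: [0.861, 0.509, 0.0, 0.0]
wrist_force: [-0.4, -0.1, 1.0]
opening: 0.0851
gripper_force: 0.0
```

Call:
{"op": "arm_command", "data": {"commands": [[[0,0,0,0,0,0],[0,0,0,0,0,0],[0,0,0,0,0,0],[0,0,0,0,0,0],[0,0,0,0,0,0]]], "gripper": 0}}

```text
time: 20.95
tcp_pos: [0.4254, 0.0899, 0.0052]
eef_rot: [0.861, 0.509, 0.0, 0.0]
wrist_force: [-0.9, -0.9, 8.2]
opening: 0.0591
gripper_force: 41.9
```

Call:
{"op": "arm_command", "data": {"commands": [[[0,0,-0.4,0,0,0],[0,0,-1,0,0,0],[0,0,-1,0,0,0],[0,0,-1,0,0,0]]]}}

```text
time: 21.45
tcp_pos: [0.4242, 0.0895, 0.0838]
eef_rot: [0.861, 0.509, -0.0, 0.0]
wrist_force: [-0.6, -1.3, -3.0]
opening: 0.059
gripper_force: 46.6
```

Run:
```python
from h import *
s=robot.observe();print(s['tcp_pos'],s['opening'],delta([.6615,.0181,.0065],np.radians(103.9)))
```

```text
[0.42424669 0.08945204 0.08380704] 0.05895352863091201 (array([0.64673081, 3.02893929, 0.96526637]), array([-1.54608913e-04,  2.46766168e-04, -2.37089818e-01]))
```

Call:
{"op": "arm_command", "data": {"commands": [[[0.08,0.4,0,0,0,0],[0.16,0.757,0,0,0,0],[0.16,0.757,0,0,0,0]]]}}

```text
time: 21.82
tcp_pos: [0.4843, 0.0713, 0.0827]
eef_rot: [0.861, 0.509, -0.001, -0.001]
wrist_force: [-0.9, 0.3, -2.3]
opening: 0.0586
gripper_force: 46.6
```

Call:
{"op": "arm_command", "data": {"commands": [[[0.08,0.4,0,0,0,0],[0.16,0.757,0,0,0,0],[0.16,0.757,0,0,0,0]]]}}

```text
time: 22.2
tcp_pos: [0.5431, 0.0537, 0.0829]
eef_rot: [0.861, 0.509, -0.001, -0.001]
wrist_force: [-0.1, 0.7, -3.0]
opening: 0.0589
gripper_force: 46.6
```

Call:
{"op": "arm_command", "data": {"commands": [[[0.08,0.4,0,0,0,0],[0.16,0.757,0,0,0,0],[0.16,0.757,0,0,0,0]]]}}

```text
time: 22.58
tcp_pos: [0.6022, 0.036, 0.0832]
eef_rot: [0.861, 0.509, -0.001, -0.001]
wrist_force: [-0.2, 1.0, -3.2]
opening: 0.0589
gripper_force: 46.6
```

Call:
{"op": "arm_command", "data": {"commands": [[[0.08,0.4,0.1,0,0,-0.05],[0.16,0.757,0.3,0,0,-0.11],[0.16,0.757,0.4,0,0,-0.17],[0.16,0.757,0.4,0,0,-0.22],[0.16,0.757,0.4,0,0,-0.237],[0.16,0.757,0.4,0,0,-0.237]]]}}

```text
time: 23.32
tcp_pos: [0.6602, 0.0193, 0.0518]
eef_rot: [0.616, 0.788, -0.0, -0.001]
wrist_force: [-0.7, 0.1, -2.8]
opening: 0.0588
gripper_force: 46.6
```

Run:
```python
from h import *
s=robot.observe();print(s['tcp_pos'],s['opening'],delta([.6615,.0181,.0077],np.radians(103.9)))
```

```text
[0.66022164 0.01925455 0.05184812] 0.058767481740158244 (array([-0.01832314,  0.01295443,  0.55181531]), array([-0.00053545, -0.00026672,  0.00032567]))
```

Call:
{"op": "arm_command", "data": {"commands": [[[-0.015,0.01,0.3,0,0,0],[-0.015,0.01,0.48,0,0,0],[-0.015,0.01,0.53,0,0,0],[-0.015,0.01,0.55,0,0,0],[-0.015,0.01,0.55,0,0,0],[-0.015,0.01,0.55,0,0,0]]]}}

```text
time: 24.08
tcp_pos: [0.6632, 0.0173, 0.0091]
eef_rot: [0.616, 0.787, 0.0, 0.0]
wrist_force: [-0.6, 0.6, -2.3]
opening: 0.0583
gripper_force: 46.5
```

Call:
{"op": "arm_command", "data": {"commands": [[[0,0,0,0,0,0],[0,0,0,0,0,0],[0,0,0,0,0,0],[0,0,0,0,0,0]]], "gripper": 0.95}}

```text
time: 24.58
tcp_pos: [0.6629, 0.0173, 0.0086]
eef_rot: [0.616, 0.788, 0.0, 0.0]
wrist_force: [-0.1, 0.9, 0.1]
opening: 0.0811
gripper_force: 0.0
```

Call:
{"op": "arm_command", "data": {"commands": [[[0,0,-0.4,0,0,0],[0,0,-1,0,0,0],[0,0,-1,0,0,0],[0,0,-1,0,0,0]]]}}

```text
time: 25.08
tcp_pos: [0.6626, 0.0171, 0.0882]
eef_rot: [0.616, 0.787, -0.0, 0.0]
wrist_force: [0.2, -0.5, -0.2]
opening: 0.0812
gripper_force: 0.0
```

Run:
```python
from h import *
s=robot.observe();print(s['tcp_pos'],s['opening'],delta([.4265,.2718,.1],np.radians(105.6)))
```

```text
[0.66262641 0.01708505 0.08823092] 0.08118294210891958 (array([ 3.79984802, -2.10002697, -0.14820093]), array([-7.22438920e-05,  1.28905337e-04, -9.42080382e-03]))
```

Call:
{"op": "arm_command", "data": {"commands": [[[0.4,-0.2,-0.3,0,0,-0.01],[0.95,-0.525,-0.3,0,0,-0.01],[0.95,-0.525,-0.3,0,0,-0.01]]], "gripper": 0}}

```text
time: 25.45
tcp_pos: [0.6008, 0.0848, 0.1118]
eef_rot: [0.601, 0.799, -0.0, -0.001]
wrist_force: [-0.5, -1.1, 0.3]
opening: 0.0268
gripper_force: 0.0
```

Call:
{"op": "arm_command", "data": {"commands": [[[0.4,-0.2,0,0,0,0],[0.95,-0.525,0,0,0,0],[0.95,-0.525,0,0,0,0]]]}}

```text
time: 25.82
tcp_pos: [0.5402, 0.1454, 0.1118]
eef_rot: [0.602, 0.799, -0.001, -0.001]
wrist_force: [-0.2, 0.2, -0.5]
opening: -0.0001
gripper_force: 0.0
```

Call:
{"op": "arm_command", "data": {"commands": [[[0.4,-0.2,0,0,0,0],[0.95,-0.525,0,0,0,0],[0.95,-0.525,0,0,0,0]]]}}

```text
time: 26.2
tcp_pos: [0.4798, 0.2066, 0.1121]
eef_rot: [0.602, 0.798, -0.0, -0.0]
wrist_force: [-0.2, -0.0, 0.1]
opening: 0.0001
gripper_force: 0.0
```

Call:
{"op": "arm_command", "data": {"commands": [[[0.4,-0.2,0,0,0,0],[0.95,-0.525,0,0,0,0],[0.95,-0.525,0,0,0,0],[0.95,-0.525,0,0,0,0]]]}}

```text
time: 26.7
tcp_pos: [0.422, 0.2651, 0.1121]
eef_rot: [0.604, 0.797, -0.0, 0.0]
wrist_force: [-0.3, -1.2, -0.6]
opening: -0.0001
gripper_force: 0.0
```

Run:
```python
from h import *
s=robot.observe();print(s['tcp_pos'],s['opening'],delta([.4265,.2718,.040],np.radians(105.6)))
```

```text
[0.42198379 0.26510022 0.11212074] -0.00011566967759979906 (array([0.06590567, 0.07721453, 0.90145088]), array([-0.00010195,  0.00016294,  0.00015203]))
```

Call:
{"op": "arm_command", "data": {"commands": [[[0.06,0,0.4,0,0,0],[0.06,0,0.8,0,0,0],[0.06,0,0.9,0,0,0],[0.06,0,0.9,0,0,0]]]}}

```text
time: 27.2
tcp_pos: [0.4201, 0.2704, 0.0405]
eef_rot: [0.604, 0.797, -0.0, -0.0]
wrist_force: [-0.2, 0.8, 0.5]
opening: 0.0001
gripper_force: 0.0
```

Run:
```python
from h import *
s=robot.observe();print(s['tcp_pos'],s['opening'],delta([.4265,.2718,.010],np.radians(105.6)))
a=robot.capture("scene").astype(float)[100:230,290:450,::-1]
t=robot.capture("top").astype(float)[200:310,120:250,::-1]
o=np.hstack([cv2.resize(a,(400,325),interpolation=cv2.INTER_CUBIC),cv2.resize(t,(400,325),interpolation=cv2.INTER_CUBIC)])
cv2.imwrite('pics/p1.png',np.clip(o*1.4,0,255).astype(np.uint8))
```

```text
[0.42005833 0.2703919  0.04051125] 5.304009485965085e-05 (array([-0.00477695,  0.08255259,  0.38133247]), array([-2.23358244e-04, -2.01674925e-05,  2.00947142e-04]))
```

View pics/p1.png

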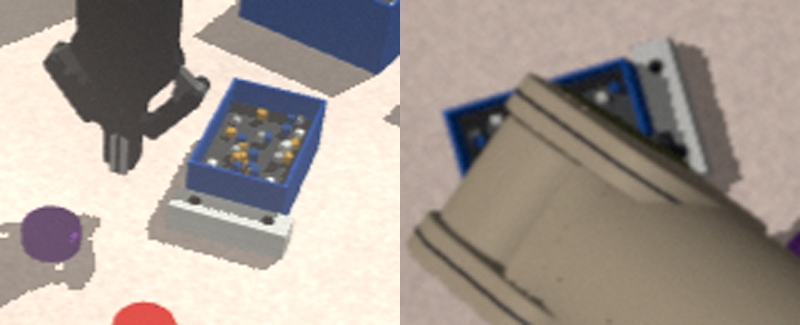

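The closed fingers stand clear of the bin and behind the bar's near end. I'll go down and push the bar endways slowly.

Call:
{"op": "arm_command", "data": {"commands": [[[-0.03,0,0.2,0,0,0],[-0.03,0,0.4,0,0,0],[-0.03,0,0.4,0,0,0],[-0.03,0.1,0.4,0,0,0],[-0.03,0.2,0.4,0,0,0],[-0.03,0.28,0.4,0,0,0],[-0.03,0.3,0.4,0,0,0]]]}}

```text
time: 28.18
tcp_pos: [0.4438, 0.2753, 0.0086]
eef_rot: [0.604, 0.797, 0.0, 0.0]
wrist_force: [0.3, 0.2, 0.3]
opening: 0.0001
gripper_force: 0.0
```

Call:
{"op": "arm_command", "data": {"commands": [[[0,0.05,0,0,0,0],[0,0.12,0,0,0,0],[0,0.2,0,0,0,0],[0,0.28,0,0,0,0],[0,0.36,0,0,0,0],[0,0.44,0,0,0,0],[0,0.52,0,0,0,0],[0,0.6,0,0,0,0],[0,0.68,0,0,0,0],[0,0.76,0,0,0,0],[0,0.82,0,0,0,0],[0,0.86,0,0,0,0]]]}}

```text
time: 29.68
tcp_pos: [0.5097, 0.2938, 0.0085]
eef_rot: [0.604, 0.797, -0.0, 0.0]
wrist_force: [-2.6, -0.6, 1.2]
opening: 0.0001
gripper_force: 0.9
```

Call:
{"op": "arm_command", "data": {"commands": [[[0,0.03,0,0,0,0],[0,0,0,0,0,0],[0,-0.15,0,0,0,0],[0,-0.4,0,0,0,0],[0,-0.4,0,0,0,0],[0,-0.4,-0.6,0,0,0],[0,-0.4,-1,0,0,0],[0,-0.4,-1,0,0,0]]]}}

```text
time: 30.68
tcp_pos: [0.4804, 0.286, 0.0911]
eef_rot: [0.604, 0.797, 0.002, 0.001]
wrist_force: [0.1, 0.2, -0.2]
opening: -0.0001
gripper_force: 0.0
```

Run:
```python
from h import *
s=robot.observe();print(s['tcp_pos'],s['eef_rot'])
a=robot.capture("scene").astype(float)[100:250,310:450,::-1]
t=robot.capture("top").astype(float)[185:285,150:250,::-1]
cv2.imwrite('pics/p2.png',np.clip(np.hstack([cv2.resize(a,(392,420),interpolation=cv2.INTER_CUBIC),cv2.resize(t,(400,420)[:1]*2,interpolation=cv2.INTER_CUBIC)[:420] if 0 else cv2.copyMakeBorder(cv2.resize(t,(400,400),interpolation=cv2.INTER_CUBIC),0,20,0,0,0)])*1.4,0,255).astype(np.uint8))
```

```text
[0.48035655 0.28602783 0.09109229] [0.603983   0.79699338 0.0021107  0.00127598]
```

View pics/p2.png

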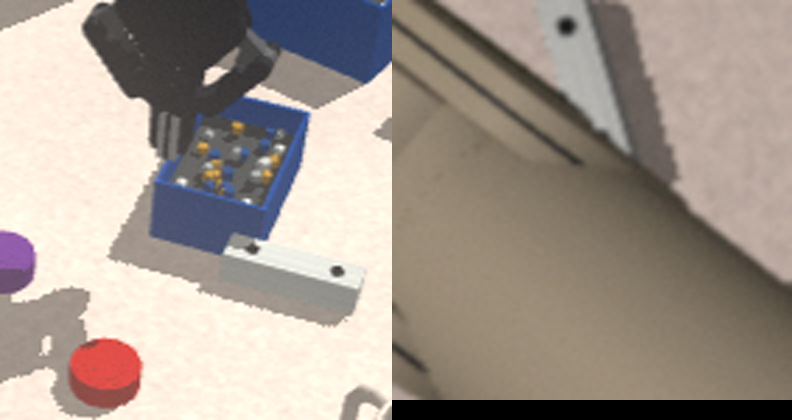

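Run:
```python
from h import *
b=world("scene",[(400,188.6),(430.4,196.8)],.025)[:,:2];print(b,b.mean(0),np.degrees(np.arctan2(*(b[1]-b[0])[::-1])),np.linalg.norm(b[1]-b[0]))
t=world("top",[(193.75,191.5)],.025)[0,:2];print('top front hole',t)
u=np.array([.963,.269]);print('u',b@u,t@u,'perp',b@[-.269,.963],t@[-.269,.963])
```

```text
[[0.54142635 0.30729804]
 [0.59935991 0.32365786]] [0.57039313 0.31547795] 15.769107487385545 0.060199175263648756
top front hole [0.59742296 0.32439031]
u [0.60405675 0.66424756] 0.6625793063436529 perp [0.15028433 0.1504547 ] 0.15168108926305263
```

The bar's centre now lies about 30 mm beyond the bin end, at (.570,.316) and still parallel to it, so the fingers have room.

Call:
{"op": "arm_command", "data": {"commands": [[[0.06,0.4,-0.2,0,0,-0.05],[0.06,0.9,-0.2,0,0,-0.11],[0.06,1,-0.2,0,0,-0.17],[0.06,1,-0.2,0,0,-0.23],[0.06,1,-0.2,0,0,-0.29],[0.06,1,-0.2,0,0,-0.35],[0.06,1,-0.2,0,0,-0.41],[0.06,1,-0.2,0,0,-0.47],[0.06,1,-0.2,0,0,-0.5],[0.06,1,-0.2,0,0,-0.5]]], "gripper": 0.65}}

```text
time: 32.02
tcp_pos: [0.5539, 0.3111, 0.103]
eef_rot: [-0.136, 0.991, -0.0, -0.001]
wrist_force: [-0.2, 0.1, 0.7]
opening: 0.0557
gripper_force: 0.0
```

Run:
```python
from h import *
s=robot.observe();print(s['tcp_pos'],s['opening'],s['qpos'][6],delta([.5695,.3158,.008],np.radians(195.7)))
```

```text
[0.55387438 0.31106909 0.10298698] 0.055677248575509555 0.8318357302959292 (array([-0.20650828,  0.00417227,  1.18690936]), array([ 2.90942200e-06, -6.63603783e-04, -1.65525256e-04]))
```

Call:
{"op": "arm_command", "data": {"commands": [[[-0.2,0,0.3,0,0,0],[-0.2,0,0.6,0,0,0],[-0.2,0,0.8,0,0,0],[-0.2,0,0.8,0,0,0]]]}}

```text
time: 32.52
tcp_pos: [0.5686, 0.3152, 0.0389]
eef_rot: [-0.137, 0.991, -0.0, -0.001]
wrist_force: [-0.0, 0.4, 1.0]
opening: 0.0555
gripper_force: 0.0
```

Run:
```python
from h import *
s=robot.observe();print(s['tcp_pos'],s['wrist_force'],delta([.5695,.3158,.008],np.radians(195.7)))
a=robot.capture("scene").astype(float)[100:250,310:450,::-1]
cv2.imwrite('pics/p3.png',np.clip(cv2.resize(a,(420,450),interpolation=cv2.INTER_CUBIC)*1.4,0,255).astype(np.uint8))
```

```text
[0.56858402 0.31523515 0.03894413] [-0.04868677  0.3794154   0.97245436] (array([-0.01390993,  0.00393642,  0.38676542]), array([-1.96913141e-04, -8.03408562e-04,  4.16361518e-05]))
```

View pics/p3.png

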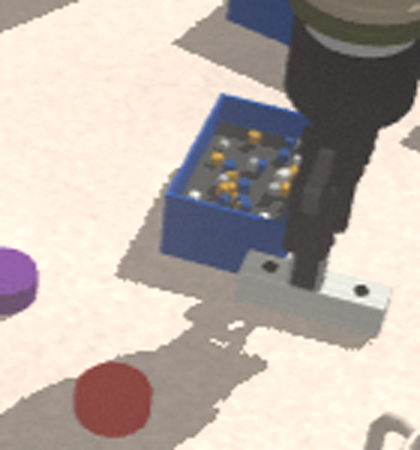

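The fingers are at the middle of the bar, between its holes. I'll go down, grip and lift.

Call:
{"op": "arm_command", "data": {"commands": [[[-0.01,0,0.2,0,0,0],[-0.01,0,0.37,0,0,0],[-0.01,0,0.37,0,0,0],[-0.01,0,0.37,0,0,0]]]}}

```text
time: 33.08
tcp_pos: [0.5705, 0.3161, 0.0111]
eef_rot: [-0.137, 0.991, 0.0, 0.0]
wrist_force: [0.7, -0.2, 0.1]
opening: 0.0551
gripper_force: 0.0
```

Call:
{"op": "arm_command", "data": {"commands": [[[0,0,0,0,0,0],[0,0,0,0,0,0],[0,0,0,0,0,0],[0,0,0,0,0,0],[0,0,0,0,0,0]]], "gripper": 0, "squeeze": 60}}

```text
time: 33.7
tcp_pos: [0.5708, 0.3162, 0.0116]
eef_rot: [-0.137, 0.991, 0.0, 0.0]
wrist_force: [-0.6, -0.0, 5.0]
opening: 0.0237
gripper_force: 60.1
```

Call:
{"op": "arm_command", "data": {"commands": [[[0,0,-0.4,0,0,0],[0,0,-1,0,0,0],[0,0,-1,0,0,0],[0,0,-1,0,0,0]]]}}

```text
time: 34.2
tcp_pos: [0.5703, 0.3154, 0.09]
eef_rot: [-0.137, 0.991, -0.0, -0.0]
wrist_force: [-0.1, -0.9, -1.6]
opening: 0.0231
gripper_force: 59.4
```

Run:
```python
from h import *
s=robot.observe();print(s['tcp_pos'],s['opening'],s['wrist_force'],delta([.4249,-.0837,.1],np.radians(173.9)))
```

```text
[0.57032394 0.31535887 0.09003144] 0.023146335663912762 [-0.14334726 -0.89669864 -1.60922679] (array([ 3.09961606, -4.31054204, -0.11842828]), array([-0.0003226 , -0.0001903 ,  0.12109063]))
```

Call:
{"op": "arm_command", "data": {"commands": [[[0.3,-0.4,0,0,0,0],[0.62,-0.862,0,0,0,0],[0.62,-0.862,0,0,0,0]]]}}

```text
time: 34.58
tcp_pos: [0.541, 0.2313, 0.0887]
eef_rot: [-0.134, 0.991, -0.002, -0.002]
wrist_force: [0.3, -0.7, -1.2]
opening: 0.0232
gripper_force: 59.5
```

Call:
{"op": "arm_command", "data": {"commands": [[[0.3,-0.4,0,0,0,0],[0.62,-0.862,0,0,0,0],[0.62,-0.862,0,0,0,0]]]}}

```text
time: 34.95
tcp_pos: [0.5118, 0.1524, 0.0894]
eef_rot: [-0.134, 0.991, -0.001, -0.001]
wrist_force: [0.9, 0.8, -2.0]
opening: 0.0232
gripper_force: 59.7
```

Call:
{"op": "arm_command", "data": {"commands": [[[0.3,-0.4,0,0,0,0],[0.62,-0.862,0,0,0,0],[0.62,-0.862,0,0,0,0]]]}}

```text
time: 35.33
tcp_pos: [0.4828, 0.0734, 0.0899]
eef_rot: [-0.134, 0.991, -0.001, -0.001]
wrist_force: [0.8, 0.1, -1.1]
opening: 0.0235
gripper_force: 59.8
```

Call:
{"op": "arm_command", "data": {"commands": [[[0.3,-0.4,0,0,0,0],[0.62,-0.862,0,0,0,0],[0.62,-0.862,0,0,0,0]]]}}

```text
time: 35.7
tcp_pos: [0.4538, -0.0057, 0.0903]
eef_rot: [-0.134, 0.991, -0.0, -0.001]
wrist_force: [-0.3, 0.4, -1.9]
opening: 0.0237
gripper_force: 59.8
```

Call:
{"op": "arm_command", "data": {"commands": [[[0.3,-0.4,0,0,0,0.05],[0.62,-0.862,0.1,0,0,0.1],[0.62,-0.862,0.4,0,0,0.121],[0.62,-0.862,0.5,0,0,0.121],[0.62,-0.862,0.5,0,0,0.121]]]}}

```text
time: 36.33
tcp_pos: [0.4257, -0.0809, 0.051]
eef_rot: [0.05, 0.999, 0.001, -0.0]
wrist_force: [-0.8, 0.8, -1.9]
opening: 0.0234
gripper_force: 59.7
```

Run:
```python
from h import *
s=robot.observe();print(s['tcp_pos'],s['opening'],delta([.4249,-.0837,.0141],np.radians(173.9)))
```

```text
[ 0.42569289 -0.08087099  0.05095883] 0.023374747768149087 (array([ 0.00626368, -0.03682921,  0.46068446]), array([ 4.49315736e-04, -3.49562989e-05,  1.89156338e-03]))
```

Call:
{"op": "arm_command", "data": {"commands": [[[0.005,-0.035,0.2,0,0,0],[0.005,-0.035,0.36,0,0,0],[0.005,-0.035,0.43,0,0,0],[0.005,-0.035,0.46,0,0,0],[0.005,-0.035,0.46,0,0,0],[0.005,-0.035,0.46,0,0,0]]]}}

```text
time: 37.08
tcp_pos: [0.4247, -0.0859, 0.0144]
eef_rot: [0.053, 0.999, -0.0, 0.0]
wrist_force: [-0.1, -0.9, -2.0]
opening: 0.0232
gripper_force: 59.8
```

Call:
{"op": "arm_command", "data": {"commands": [[[0,0,0,0,0,0],[0,0,0,0,0,0],[0,0,0,0,0,0],[0,0,0,0,0,0]]], "gripper": 0.55}}

```text
time: 37.58
tcp_pos: [0.4245, -0.0859, 0.0142]
eef_rot: [0.053, 0.999, -0.0, 0.0]
wrist_force: [-0.6, 0.2, 0.5]
opening: 0.0467
gripper_force: 0.0
```

Call:
{"op": "arm_command", "data": {"commands": [[[0,0,-0.4,0,0,0],[0,0,-1,0,0,0],[0,0,-1,0,0,0]]]}}

```text
time: 37.95
tcp_pos: [0.4262, -0.0866, 0.0965]
eef_rot: [0.054, 0.999, -0.001, 0.002]
wrist_force: [-0.2, 0.4, -0.9]
opening: 0.0471
gripper_force: 0.0
```

Call:
{"op": "arm_command", "data": {"commands": [[[0,-0.6,-0.5,0,0,0],[0,-1,-1,0,0,0],[0,-1,-1,0,0,0]]]}}

```text
time: 38.33
tcp_pos: [0.4164, -0.1686, 0.1757]
eef_rot: [0.056, 0.998, -0.001, 0.001]
wrist_force: [0.1, 0.4, -0.4]
opening: 0.0468
gripper_force: 0.0
```

Call:
{"op": "arm_command", "data": {"commands": [[[0,0.6,0,0,0,0],[0,1,0,0,0,0],[0,1,0,0,0,0]]]}}

```text
time: 38.7
tcp_pos: [0.424, -0.0832, 0.1732]
eef_rot: [0.051, 0.999, -0.001, -0.001]
wrist_force: [-0.6, 0.3, -0.0]
opening: 0.0469
gripper_force: 0.0
```

Call:
{"op": "arm_command", "data": {"commands": [[[0,0.6,0,0,0,0],[0,1,0,0,0,0],[0,1,0,0,0,0]]]}}

```text
time: 39.08
tcp_pos: [0.4325, -0.0044, 0.1734]
eef_rot: [0.051, 0.999, 0.0, -0.0]
wrist_force: [0.2, -0.7, 0.2]
opening: 0.0467
gripper_force: 0.0
```

Call:
{"op": "arm_command", "data": {"commands": [[[0,0.6,0,0,0,0],[0,1,0,0,0,0],[0,1,0,0,0,0]]]}}

```text
time: 39.45
tcp_pos: [0.441, 0.0748, 0.1734]
eef_rot: [0.051, 0.999, 0.001, -0.001]
wrist_force: [-1.1, 0.2, 0.4]
opening: 0.0473
gripper_force: 0.0
```

Call:
{"op": "arm_command", "data": {"commands": [[[0,0.6,0,0,0,0],[0,1,0,0,0,0],[0,1,0,0,0,0]]]}}

```text
time: 39.83
tcp_pos: [0.4495, 0.1537, 0.1735]
eef_rot: [0.051, 0.999, 0.001, -0.001]
wrist_force: [-0.6, -0.9, -0.7]
opening: 0.0472
gripper_force: 0.0
```

Run:
```python
from h import *
a=robot.capture("scene").astype(float)[150:460,90:420,::-1]
t=robot.capture("top").astype(float)[110:370,300:530,::-1]
o=np.hstack([cv2.resize(a,(420,400),interpolation=cv2.INTER_CUBIC),cv2.resize(t,(354,400),interpolation=cv2.INTER_CUBIC)])
cv2.imwrite('pics/f.png',np.clip(o*1.4,0,255).astype(np.uint8))
```

```text
(no output)
```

View pics/f.png

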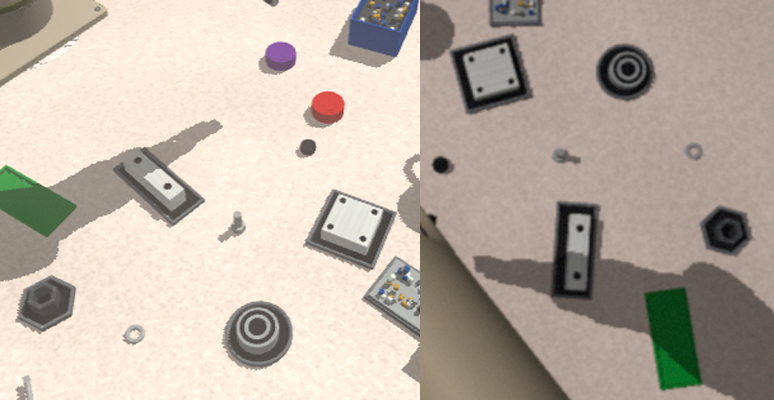

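All four parts lie flat inside their trays: plate (490,72), bearing (627,70), nut (726,230) and bar (576,250). The arm is clear of everything, so I'll hand in.

```bash
python3 -c "
from workcell import robot
print(robot.close_job())"
```

```text
the job is handed in; nothing more can be done
None
```

The nut, bearing, plate and bar each lie flat inside their own dark trays, the mug and look-alikes were not touched, and the job was handed in at about 40 s of the 112 s allowed.

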